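Lift the pressure roller, slip the sagging bolt off its bent keeper, hold the guard ajar

TASK

The laminator needs its rollers looked at: first raise the pressure roller by swinging the small lift lever on top of the pressure head all the way up, and leave it up. Then undo the guard gate: its barrel bolt sags and has dropped behind the bent-up lip of the keeper, so lift the bolt by its knob until it is about level and draw it back over the lip without wrenching it. Swing the sprung gate about ten centimetres open towards you and finish still holding it there, ajar, without disturbing the things lying about.

Things in the scene. Friction and masses are not known exactly. Their poses are not given: they have to be found in the camera images.
- machine: Cream-painted bench-top roll laminator, fixed, 410 mm deep x 540 mm wide. Origin: centre of its underside on the table. Its +x points away from its front, +y along its width to the left as seen from the robot, z up. Deck in front 60 mm high; end housings, gate top and keeper about 185 mm high. All directions +x, +y named below are this body's axes.
- lever (a joint): Small lift lever on top of the pressure head (the grey block on the cross beam behind the gate, anywhere along it): dark steel bar 10 mm wide ending in a black ball. rad: 0 = lying level, pointing to -x (starts within 0 to 0.2, roller pressed down); grows as the ball end swings up about the pin; stop at 1.3; above 1.0 counts as raised. Friction (about 0.2 N m) holds it where it is left.
- lever_ball (a point): Centre of the lever's black ball, 24 mm diameter, 88 mm from the pin. When level it is 245 mm above the table and overhangs the gate's top by 60 mm; free at both sides (+-y) and above.
- lever_pin (a point): Centre of the lever's pivot pin, which runs along y, 245 mm above the table.
- gate (a joint): Guard gate: aluminium frame with a clear panel, 300 mm wide, 20 mm thick, from 85 to 185 mm above the table, hinged at its left (+y) end about a vertical axis. rad: 0 = shut, grows as the free right end swings out towards the robot (-x); stop at 1.3. A spring (0.45 N m at shut, 0.5 N m per rad more) shuts it again whenever it is let go. At 0.34 the free edge stands 100 mm open.
- gate_hinge (a point): Point on the gate's hinge axis, at 165 mm above the table.
- gate_corner (a point): Front top corner of the gate's free right-hand edge, 185 mm above the table, 300 mm from the hinge axis.
- latch (a joint): Droop of the barrel bolt, whose barrel hangs on its last screw at the front of the gate's top rail. rad: 0 = sagging, nose end 0.09 rad down (rests so by its weight, about 4 N at the knob to lift); 0.09 = rod level; stop at 0.14. Above about 0.05 the rod's nose clears the keeper's lip; below that a pull catches.
- latch_screw (a point): The screw about which barrel and bolt droop, on the gate's front face, 165 mm above the table, 155 mm from the hinge axis along the gate. With the rod level the knob's centre is at this height.
- bolt (a joint): Sliding of the bolt rod (steel, 18 mm diameter, along the gate) in its barrel. m: 0 = fully shot into the keeper, grows as it is drawn back along the gate towards the hinge (+y when the gate is shut); stop at 0.045. Friction about 3 N. The lip holds its notched nose at about 0.002 unless lifted; from 0.036 on the nose is out of the keeper and the gate can swing.
- bolt_knob (a point): Centre of the bolt's knob: steel cylinder 20 mm diameter, 26 mm long, its axis level along x (square to the gate), held 61 mm in front of the gate's front face by a 10 mm stalk; 105 mm from latch_screw along the rod when shot, about 156 mm above the table when sagging. Free at both sides (+-y), below and above.
- keeper: Steel keeper bracket, open at the top, on the front of the fixed right-hand post next to the gate's free edge: floor, a front cheek 4 mm thick that stops the gate while the bolt is in, and towards the gate a lip bent up to 148 mm above the table. Fixed. Its origin is the machine's origin; the bracket itself lies at x -0.11, y -0.16, z 0.12 to 0.18 m from there.
- tape_roll: Bystander: roll of cream tape, 90 mm diameter, 48 mm high, on the deck's left end. Leave it.
- tin: Bystander: closed steel tin, 76 mm diameter, 62 mm high, on top of the right-hand housing behind the keeper. Leave it.
- scraper: Bystander: flat plastic scraper 130 mm long, 12 mm high, lying on the deck in front of the gate; the gate's lower edge passes over it. Leave it.
- cleaner: Bystander: white closed bottle, 64 mm diameter, 170 mm high, on the table to the left. Leave it.
- screwdriver: Bystander: screwdriver with black handle on the table in front of the machine. Leave it.
- parts_tray: Bystander: grey open tray 150 x 110 x 35 mm on the table, right. Leave it.
- spare_core: Bystander: cardboard core, 88 mm diameter, 60 mm high, standing on the table, left. Leave it.

How it is judged:
By the outcome, as a careful person would: the job done as asked, in the order asked, and still so for the second after the job is handed in, while the arm keeps its last pose, push and grip.
It also fails if it takes over 48 s, if anything falls off the work surface, if the arm or the gripper's body presses on something with over 40 N, if the wrist force passes 120 N, or if a joint passes its speed limit or range.

ROBOT

A 6-joint arm with a two-finger parallel gripper is mounted at the origin on the work surface. World frame = base frame: x ahead of the robot, y to its left, z up, the work surface at z = 0. Lengths are in m, angles in rad, forces in N, time in s.
With the tool pointing down it reaches from about 0.275 to 1 m from the base axis. Payload 8.4 kg.
Tool frame: the origin (TCP) lies at the very end of the fingers, on their centre line; the grasp point (between the pads) lies 19 mm behind it; z points along the fingers, y is the direction in which the jaws open and shut (so a half turn about z gives the same grasp; the last joint's range is limited). The gripper opens to 85 mm and grips with 20 to 120 N. Pads are 22 mm wide; open, the fingers measure 114 mm over their backs; the gripper's body (76 mm by 85 mm) begins 54 mm behind the grasp point. The pads swing forward as they close: fully open they stand 13 mm farther back than shut.
Start: joints at [1.2, 0.353, 1.633, -0, 1.155, -0.002], TCP at [0.225, 0.583, 0.231] pointing down, gripper open.
Joint ranges: [-2.63, 2.63], [-0.92, 2.1], [0.06, 2.66], [-1.3, 4.44], [0, 2.69], [-3.02, 3.02]. Speed limits (rad/s): [2.22, 2.22, 2.79, 3.14, 3.14, 3.14].

INTERFACE

Orientations are given as a rotation vector (axis times angle).
In Python, from workcell import env, eyes, spotter gives the robot as it stands. The module is installed in compiled form; this text tells all that it offers.
- The arm moves only by the tool jog_arm, never from a script. Its argument "increments" is a list of rows, each a list of 3 entries, a list of its own where there are three numbers: the shift along the tool's x, y, z in mm, then the turn about the tool's z in degrees, then the opening in per cent of the stroke, from 0 (shut) to 100 (fully open). A call has 1 to 12 rows; each row is the pose to reach, as a shift and turn from the pose measured when the call began, along the tool's axes at that moment; what a row does not reach only later rows make up. A row lasts 1/8 s, in which the tool goes at most 62.5 mm and 10.7 degrees, less where a joint would pass 70% of its speed; a pose out of reach is approached as far as the arm can. A call with a gripper value outside its range is refused whole. The fingers move at their own pace and stop on an object; the grip force is fixed at half the most. Time passes only in rows, so rows that repeat a pose let the fingers close. It gives the time, the measured TCP pose, the force and the opening at its end, in the units of the state.
- env.get_obs(): the state, without advancing time (a new reading comes with each control period).
- eyes.snapshot(name): name is "side" or "top"; returns the picture (384x512x3 uint8, blue, green, red); there is no depth.
- eyes.camera_params(name): a dict with "fx", "fy", "cx", "cy" (pixels), "k1" (the pictures are not rectified: a ray, as slopes to the right and down, at radius r is drawn at 1 + k1 r^2 times it, then the intrinsics apply), "R" (3x3) and "t" (3): a world point X has camera coordinates R X + t. Camera axes: x right, y down, z forward; pixel columns grow to the right and rows downward; lengths in m; the calibration is good to about 2 mm. A picture is of the moment at which its call begins. camera_params takes no time and is no camera call.
- env.close_job(): hands the job in, once; it reports no verdict.
Trained networks look in the newest picture that a camera, given by its name, has taken for a name from the list of things; names that differ only in an ending like _2 or _b are one class to them, and where a whole thing is asked for, a point or a joint stands for the part that bears it (a point fixed in the world has none). Each returns a list of dicts, best first, with "confidence" (0 to 1); they miss things now and then, are a little off and sometimes report something else, mostly with a low value. They report only what shows in the picture. A call takes as long as a camera call.
- spotter.regions_of(camera, query): "pixels" (384x512 bool, what is visible of it).
- spotter.tip_of(camera, query): "location" ([x, y, z] in m, in world coordinates, good to about 4 mm: a listed point, or the origin of a listed thing).
The state is a dict: "time": time; "qpos": joint angles; "joint_velocities": joint speeds; "joint_torque": joint torques, N m; "position": TCP position; "tool_rot": TCP orientation; "contact_force": force on the tool from outside, world axes, zero at the start; "ft_torque": the same for the moment, N m; "opening": finger opening in m.
Only numpy, scipy, OpenCV 4.12 (cv2) and the standard library are available. Lean on these libraries where they do the work, as an engineer would, in place of code of your own. Each camera call takes 0.05 s, during which the arm holds its last target.

## Working session

There is one attempt and no reset: what is moved stays moved. The work goes in short steps, Python scripts to look and compute and a tool call to move; the robot and the scene stay as the last step left them, time stands still between calls to the robot, and variables do not carry over. Pictures are saved under pics/ and viewed, and the job is handed in when it is done.

Besides the shell and the picture viewer there is one more tool, called after "Emit:" as name(argument=value, ...) on one line, values as JSON. jog_arm: Moves the arm, as the interface text tells. Its arguments: {"type":"object","properties":{"increments":{"type":"array"}},"required":["increments"]}

```bash
mkdir -p pics; ls
cat > h.py <<'E'
import numpy as np, cv2
from workcell import env, eyes, spotter
from scipy.spatial.transform import Rotation as Rn
def proj(cam,X):
    p=eyes.camera_params(cam); c=np.array(p["R"])@np.array(X)+np.array(p["t"])
    s=c[:2]/c[2]; s=s*(1+p["k1"]*(s@s)); return np.array([p["fx"]*s[0]+p["cx"],p["fy"]*s[1]+p["cy"]])
E
python3 - <<'E'
from h import *
o=env.get_obs(); print({k:np.round(v,3) for k,v in o.items()})
for c in("side","top"):
    im=eyes.snapshot(c); cv2.imwrite(f"pics/{c}0.png",im)
    p=eyes.camera_params(c); print(c,p["fx"],p["k1"],-np.array(p["R"]).T@np.array(p["t"]))
    for q in ["machine","lever_ball","lever_pin","gate_hinge","gate_corner","latch_screw","bolt_knob"]:
        r=spotter.tip_of(c,q); print(q,[(round(d["confidence"],2),np.round(d["location"],3)) for d in r[:3]])
print(env.get_obs()["time"])
E
```

```text
pics
{'time': np.float64(0.0), 'qpos': array([ 1.2  ,  0.354,  1.634, -0.   ,  1.155, -0.002]), 'joint_velocities': array([-0.   , -0.001, -0.001,  0.   ,  0.   ,  0.   ]), 'joint_torque': array([ 3.0000e-03, -6.0527e+01, -3.4206e+01,  0.0000e+00,  1.0000e-02,
        0.0000e+00]), 'position': array([0.225, 0.583, 0.231]), 'tool_rot': array([-5.760e-01, -3.088e+00,  2.000e-03]), 'contact_force': array([ 0.805, -0.343, -0.574]), 'ft_torque': array([ 0.001,  0.018, -0.04 ]), 'opening': np.float64(0.085)}
side 409.4847424163023 -0.11443681657183316 [ 0.3232295  -0.99659711  1.03408607]
machine [(0.82, array([ 0.703,  0.059, -0.   ]))]
lever_ball [(0.58, array([0.602, 0.056, 0.252]))]
lever_pin [(0.66, array([0.689, 0.07 , 0.248]))]
gate_hinge [(0.93, array([0.592, 0.214, 0.166]))]
gate_corner [(0.7, array([ 0.629, -0.089,  0.183]))]
latch_screw [(0.96, array([0.611, 0.055, 0.167]))]
bolt_knob [(0.74, array([ 0.565, -0.058,  0.153]))]
top 407.9430291605431 0.041033190492798396 [0.23980325 0.05348057 1.59521296]
machine [(0.87, array([ 0.702,  0.061, -0.004]))]
lever_ball [(0.65, array([0.606, 0.057, 0.253])), (0.25, array([ 0.564, -0.055,  0.152]))]
lever_pin [(0.72, array([0.688, 0.065, 0.244])), (0.39, array([0.312, 0.216, 0.001]))]
gate_hinge [(0.88, array([0.593, 0.21 , 0.163]))]
gate_corner [(0.66, array([ 0.629, -0.091,  0.185]))]
latch_screw [(0.94, array([0.609, 0.054, 0.164]))]
bolt_knob [(0.62, array([ 0.565, -0.055,  0.153])), (0.3, array([0.591, 0.212, 0.164]))]
0.8
```

Run:
```python
import cv2
for c in("side","top"):
    im=cv2.imread(f"pics/{c}0.png"); cv2.imwrite(f"pics/{c}0b.png",cv2.resize(im,(800,600),interpolation=cv2.INTER_CUBIC))
```

```text
(no output)
```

View pics/side0.png

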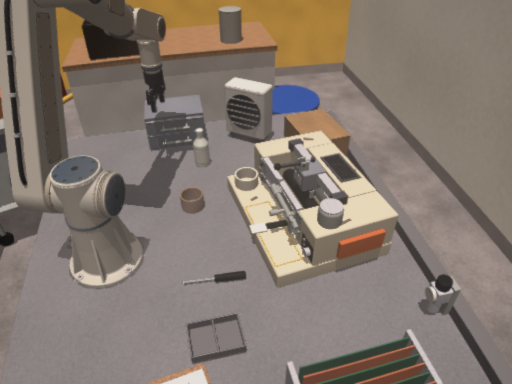

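View pics/top0.png

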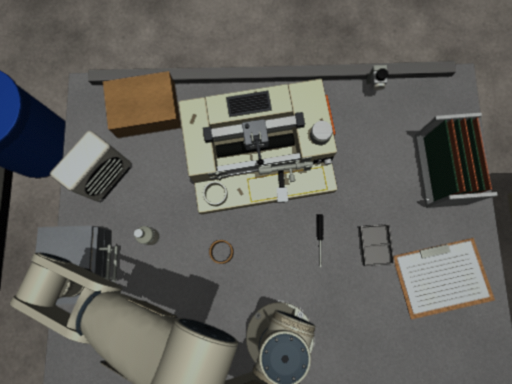

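```bash
cat >> h.py <<'E'
Y=0.117
def rows(targets):
    """targets: list of (x,y,z,gate angle): tool y along machine y rotated clockwise by the angle"""
    o=env.get_obs(); R=Rn.from_rotvec(o["tool_rot"]).as_matrix(); p=o["position"]
    for x,y,z,a in targets:
        t=R.T@(np.array([x,y,z])-p)
        cur=np.arctan2(R[1,1],R[0,1]); want=Y+np.pi/2-a
        d=(want-cur+np.pi/2)%np.pi-np.pi/2
        print(np.round(t*1000,1),round(-np.degrees(d),1))
    print(np.round(p,4),np.round(o["contact_force"],1),np.round(o["qpos"],2),round(float(o["opening"]),4),o["time"])
E
python3 - <<'E'
from h import *
rows([(0.225,.583,.37,0),(0.604,.0565,.37,0),(0.604,.0565,.2335,0)])
E
```

```text
[ 3.000e-01 -1.000e-01 -1.387e+02] -27.8
[-543.1 -354.5 -138.7] -27.8
[-543.1 -354.5   -2.2] -27.8
[0.2253 0.583  0.2313] [-0.2 -0.4  0.4] [ 1.2   0.35  1.63  0.    1.16 -0.  ] 0.0851 0.8
```

Emit:
jog_arm(increments=[[[0,0,-60],0,100],[[0,0,-120],0,100],[[-40,-26,-138],-5,80],[[-90,-59,-138],-10,60],[[-140,-91,-138],-15,55],[[-190,-124,-138],-20,55],[[-240,-157,-138],-25,55],[[-290,-189,-138],-28,55],[[-340,-222,-138],-28,55],[[-390,-255,-138],-28,55],[[-440,-287,-138],-28,55],[[-490,-320,-138],-28,55]])

```text
time: 2.3
position: [0.568, 0.1061, 0.3695]
tool_rot: [-0.188, 3.135, 0.0]
contact_force: [0.4, 0.5, 0.9]
opening: 0.0472
```

Run:
```python
from h import *
rows([(0.604,.0565,.33,0),(0.604,.0565,.2335,0)])
```

```text
[-29.8 -53.6  39.5] 0.2
[-29.8 -53.6 136. ] 0.2
[0.568  0.1061 0.3695] [0.4 0.5 0.9] [ 0.18  0.18  1.56  0.    1.4  -1.51] 0.0472 2.3
```

Emit:
jog_arm(increments=[[[-15,-27,20],0,55],[[-30,-54,40],0,55],[[-30,-54,80],0,55],[[-30,-54,80],0,55],[[-30,-54,80],0,55]])

```text
time: 2.92
position: [0.6047, 0.0564, 0.2909]
tool_rot: [-0.189, 3.134, 0.001]
contact_force: [-0.1, 0.0, 0.3]
opening: 0.0469
```

Run:
```python
from h import *
im=eyes.snapshot("side"); cv2.imwrite("pics/s1.png",cv2.resize(im[100:300,180:420],(800,667)[:2])[:600])
for q in ["lever_ball","lever_pin"]:print([(round(d["confidence"],2),np.round(d["location"],3)) for d in spotter.tip_of("side",q)[:3]])
rows([(0.604,.0565,.2335,0)])
print(proj("side",(0.604,.0565,.2525)))
```

```text
[(0.69, array([0.601, 0.055, 0.252]))]
[(0.95, array([0.69 , 0.069, 0.249]))]
[ 1.2  0.  57.9] 0.2
[0.605  0.0566 0.2914] [ 0.1  0.  -0.2] [ 0.09  0.27  1.61  0.    1.26 -1.6 ] 0.0467 3.075
[277.4664173  165.92158806]
```

View pics/s1.png

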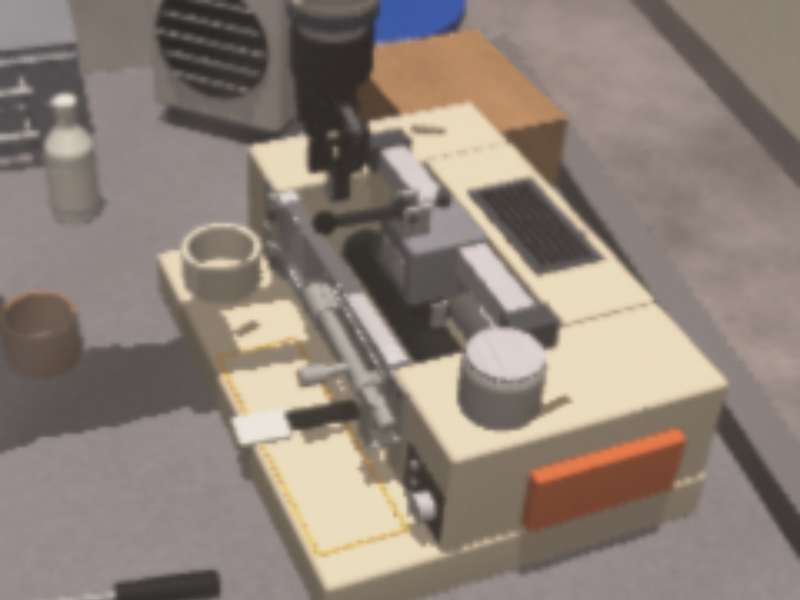

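The ball shows at crop (324,221), which is side-picture pixel (277,166). My estimate projects to the same spot, and the open fingers stand above and to either side of it. I'll lower and grip.

Emit:
jog_arm(increments=[[[1,0,20],0,55],[[1,0,40],0,55],[[1,0,57],0,55],[[1,0,57],0,55],[[1,0,57],0,25],[[1,0,57],0,20],[[1,0,57],0,20],[[1,0,57],0,20],[[1,0,57],0,20]])

```text
time: 4.2
position: [0.6048, 0.0558, 0.2352]
tool_rot: [-0.189, 3.131, -0.001]
contact_force: [0.3, -5.2, 0.8]
opening: 0.0207
```

Run:
```python
from h import *
import math
o=env.get_obs(); g=o["position"]
pin=np.array([.6885,.0675,.245])
r=.088; mx=np.array([math.cos(Y),math.sin(Y),0])
a0=.085
T=[]
for a in np.linspace(a0,1.22,9)[1:]:
    d=mx*r*(math.cos(a0)-math.cos(a))+np.array([0,0,r*(math.sin(a)-math.sin(a0))])
    T.append((*(g+d),0))
rows(T)
```

```text
[ -2.   -0.  -12.3] 0.2
[ -5.7  -0.  -24.2] 0.2
[-11.1  -0.1 -35.5] 0.2
[-18.   -0.1 -45.9] 0.2
[-26.3  -0.1 -55.2] 0.2
[-35.8  -0.2 -63.2] 0.2
[-46.4  -0.2 -69.8] 0.2
[-57.8  -0.3 -74.9] 0.2
[0.6048 0.0558 0.2352] [ 0.3 -5.2  0.8] [ 0.09  0.32  1.67 -0.    1.14 -1.6 ] 0.0207 4.2
```

Emit:
jog_arm(increments=[[[-2,0,-12],0,15],[[-6,0,-24],0,15],[[-11,0,-35],0,15],[[-18,0,-46],0,15],[[-18,0,-46],0,15]])

```text
time: 4.82
position: [0.6248, 0.0584, 0.2829]
tool_rot: [-0.189, 3.126, -0.001]
contact_force: [7.6, -0.7, -6.4]
opening: 0.0205
```

Run:
```python
from h import *
im=eyes.snapshot("side"); cv2.imwrite("pics/s2.png",cv2.resize(im[100:300,180:420],(720,600)))
for q in ["lever_ball","lever_pin"]:print([(round(d["confidence"],2),np.round(d["location"],3)) for d in spotter.tip_of("side",q)[:3]])
rows([])
```

```text
[(0.61, array([0.618, 0.059, 0.292])), (0.26, array([ 0.566, -0.052,  0.156]))]
[(0.75, array([0.688, 0.071, 0.247]))]
[0.6245 0.0584 0.2825] [ 8.4 -1.1 -6.4] [ 0.09  0.31  1.58 -0.    1.24 -1.6 ] 0.0208 4.975
```

View pics/s2.png

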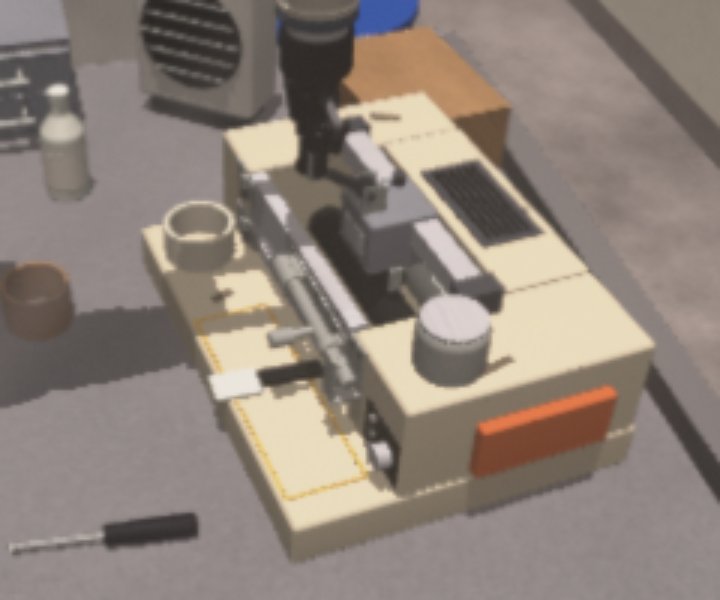

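The ball has followed: the bar slopes up to the fingers at about (320,165). The roughly 10 N runs along the bar, so I'll cut in slightly for the rest of the arc.

Emit:
jog_arm(increments=[[[-9,0,-8],0,15],[[-20,0,-15],0,15],[[-31,0,-21],0,15],[[-42,0,-26],0,15],[[-42,0,-26],0,15]])

```text
time: 5.6
position: [0.6668, 0.0637, 0.3094]
tool_rot: [-0.189, 3.126, -0.0]
contact_force: [0.3, -0.5, -0.5]
opening: 0.0129
```

Run:
```python
from h import *
im=eyes.snapshot("side"); cv2.imwrite("pics/s3.png",cv2.resize(im[100:300,180:420],(720,600)))
for q in ["lever_ball","lever_pin"]:print([(round(d["confidence"],2),np.round(d["location"],3)) for d in spotter.tip_of("side",q)[:3]])
rows([])
```

```text
[(0.54, array([0.621, 0.058, 0.3  ]))]
[(0.8, array([0.688, 0.07 , 0.248])), (0.3, array([ 0.628, -0.09 ,  0.185])), (0.25, array([ 0.347, -0.168,  0.002]))]
[0.6655 0.0634 0.3086] [ 0.   1.1 -0.6] [ 0.09  0.36  1.45 -0.    1.32 -1.6 ] 0.0127 5.75
```

View pics/s3.png

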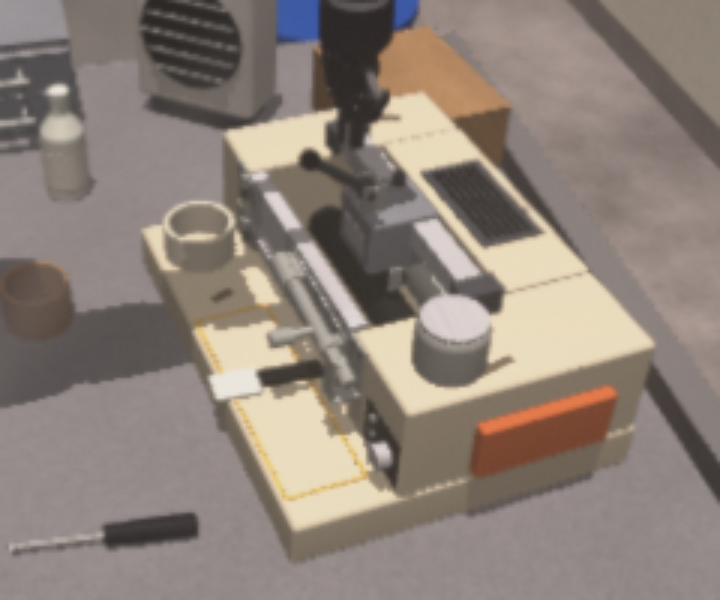

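The grip slipped off towards +x, and the ball now stands at about (309,158) in the crop, roughly 0.66 rad. I'll finish by pushing it from its front side with the shut fingers.

Emit:
jog_arm(increments=[[[0,0,-25],0,0],[[0,0,-50],0,0],[[40,0,-52],0,0],[[80,0,-52],0,0],[[82,0,-30],0,0],[[82,0,0],0,0],[[82,0,24],0,0],[[82,0,24],0,0],[[66,0,24],0,0]])

```text
time: 6.88
position: [0.5998, 0.0554, 0.2852]
tool_rot: [-0.189, 3.129, -0.001]
contact_force: [-44.9, -6.4, 32.8]
opening: -0.0001
```

Run:
```python
from h import *
im=eyes.snapshot("side"); cv2.imwrite("pics/s4.png",cv2.resize(im[100:300,180:420],(720,600)))
rows([])
```

```text
[0.5992 0.0553 0.2856] [-14.3  -1.3  10.3] [ 0.09  0.27  1.63 -0.    1.24 -1.6 ] 0.0 6.925
```

View pics/s4.png

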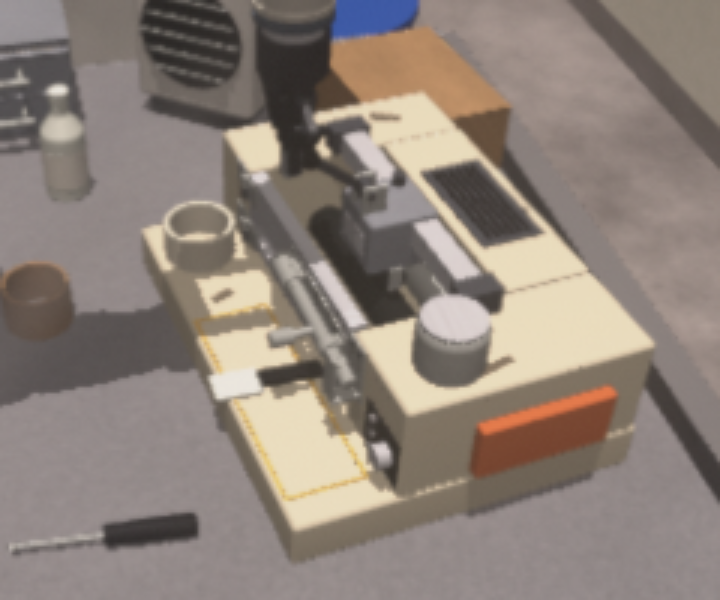

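Pushing straight back jams along the bar because of friction. I'll follow the arc instead, moving up and back together.

Emit:
jog_arm(increments=[[[-4,0,-5],0,0],[[-8,0,-9],0,0],[[-13,0,-14],0,0],[[-18,0,-18],0,0],[[-24,0,-22],0,0],[[-30,0,-25],0,0]])

```text
time: 7.68
position: [0.6294, 0.0592, 0.3129]
tool_rot: [-0.19, 3.133, -0.001]
contact_force: [-6.9, -0.9, 6.0]
opening: -0.0004
```

Run:
```python
from h import *
im=eyes.snapshot("side"); cv2.imwrite("pics/s5.png",cv2.resize(im[100:300,180:420],(720,600)))
for q in ["lever_ball"]:print([(round(d["confidence"],2),np.round(d["location"],3)) for d in spotter.tip_of("side",q)[:3]])
rows([])
```

```text
[(0.48, array([0.652, 0.062, 0.324]))]
[0.6303 0.0592 0.3128] [-2.2 -0.1  2.5] [ 0.09  0.3   1.53 -0.    1.31 -1.6 ] -0.0 7.775
```

View pics/s5.png

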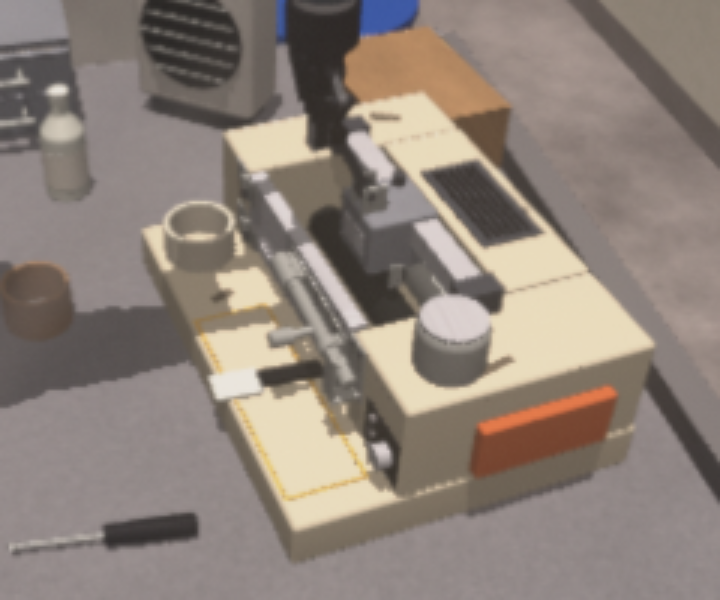

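The ball has followed to about 1.14 rad. I'll carry it on to the stop.

Emit:
jog_arm(increments=[[[-5,0,-2],0,0],[[-10,0,-4],0,0],[[-14,0,-5],0,0],[[-17,0,-5],0,0]])

```text
time: 8.28
position: [0.6441, 0.061, 0.3181]
tool_rot: [0.19, -3.133, 0.001]
contact_force: [-27.4, -2.8, 15.7]
opening: -0.0001
```

Run:
```python
from h import *
eyes.snapshot("side")
for q in ["lever_ball"]:print([(round(d["confidence"],2),np.round(d["location"],3)) for d in spotter.tip_of("side",q)[:3]])
rows([])
```

```text
[(0.47, array([0.666, 0.063, 0.33 ]))]
[0.6439 0.061  0.3182] [-20.5  -2.7  12.9] [ 0.09  0.32  1.48 -0.    1.34 -1.6 ] 0.0002 8.375
```

At the stop: about 20 N, and the ball measures about 1.31 rad. I'll back off and go above the knob.

Run:
```python
from h import *
rows([(0.564,-.0565,.30,0),(0.564,-.0565,.20,0)])
```

```text
[  93.5 -106.9   18.6] 0.2
[  93.2 -106.9  118.6] 0.2
[0.6439 0.061  0.3182] [-20.5  -2.7  12.9] [ 0.09  0.32  1.48 -0.    1.34 -1.6 ] 0.0002 8.375
```

Emit:
jog_arm(increments=[[[20,0,0],0,0],[[40,0,0],0,20],[[70,-30,10],0,40],[[93,-75,18],0,50],[[93,-107,40],0,50],[[93,-107,80],0,50],[[93,-107,118],0,50],[[93,-107,118],0,50],[[93,-107,118],0,50]])

```text
time: 9.5
position: [0.5654, -0.0567, 0.2019]
tool_rot: [0.19, -3.134, 0.002]
contact_force: [-0.1, 1.0, 1.1]
opening: 0.0428
```

Run:
```python
from h import *
for c in ("side","top"):
    im=eyes.snapshot(c)
    if c=="side": cv2.imwrite("pics/s6.png",cv2.resize(im[100:300,180:420],(720,600)))
    for q in ["lever_ball","bolt_knob","latch_screw"]:print(c,q,[(round(d["confidence"],2),np.round(d["location"],3)) for d in spotter.tip_of(c,q)[:2]])
print(proj("side",(.564,-.0565,.155)))
rows([(0.564,-.0565,.137,0)])
```

```text
side lever_ball [(0.51, array([0.666, 0.066, 0.33 ]))]
side bolt_knob [(0.46, array([ 0.564, -0.054,  0.158]))]
side latch_screw [(0.86, array([0.608, 0.056, 0.166]))]
top lever_ball [(0.51, array([0.667, 0.069, 0.334]))]
top bolt_knob [(0.49, array([ 0.564, -0.054,  0.152]))]
top latch_screw [(0.56, array([0.609, 0.055, 0.167]))]
[273.01904479 212.54376588]
[ 0.3  0.2 64.2] 0.2
[ 0.5644 -0.0566  0.2012] [0.3 0.8 0.4] [-0.1   0.3   1.79 -0.    1.06 -1.79] 0.0425 9.9
```

View pics/s6.png

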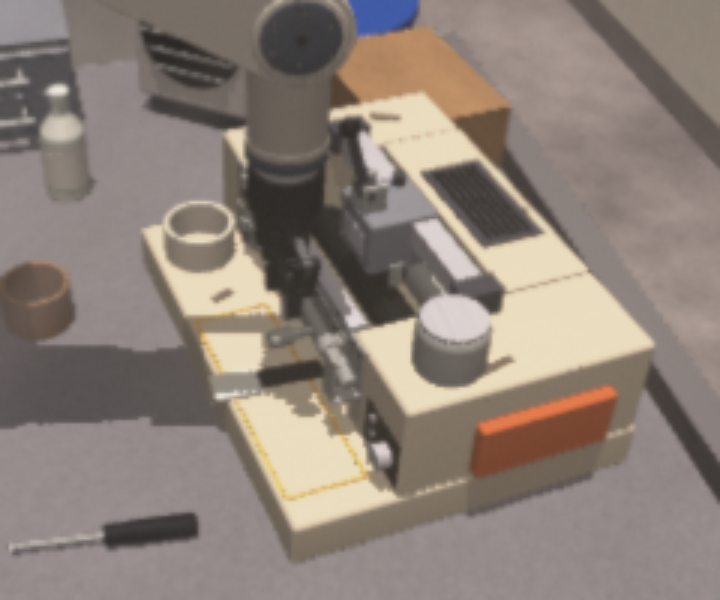

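The lever stays up (ball at z ≈ 0.33). The knob is at crop (279,338), i.e. pixel (273,213), matching the projection. I'll lower and grip.

Emit:
jog_arm(increments=[[[0,1,25],0,50],[[0,1,50],0,50],[[0,1,64],0,50],[[0,1,64],0,50],[[0,1,64],0,25],[[0,1,64],0,15],[[0,1,64],0,15],[[0,1,64],0,15]])

```text
time: 10.9
position: [0.5648, -0.0558, 0.1382]
tool_rot: [0.191, -3.135, 0.002]
contact_force: [-1.4, -0.9, 6.4]
opening: 0.0184
```

Run:
```python
from h import *
im=eyes.snapshot("side"); cv2.imwrite("pics/s7.png",cv2.resize(im[150:290,210:378],(720,600)))
for q in ["bolt_knob"]:print([(round(d["confidence"],2),np.round(d["location"],3)) for d in spotter.tip_of("side",q)[:2]])
rows([])
```

```text
[(0.45, array([ 0.565, -0.055,  0.156])), (0.26, array([ 0.552, -0.022,  0.062]))]
[ 0.5648 -0.0558  0.1382] [-1.4 -0.6  6.7] [-0.1   0.37  1.84 -0.    0.93 -1.79] 0.0184 11.0
```

View pics/s7.png

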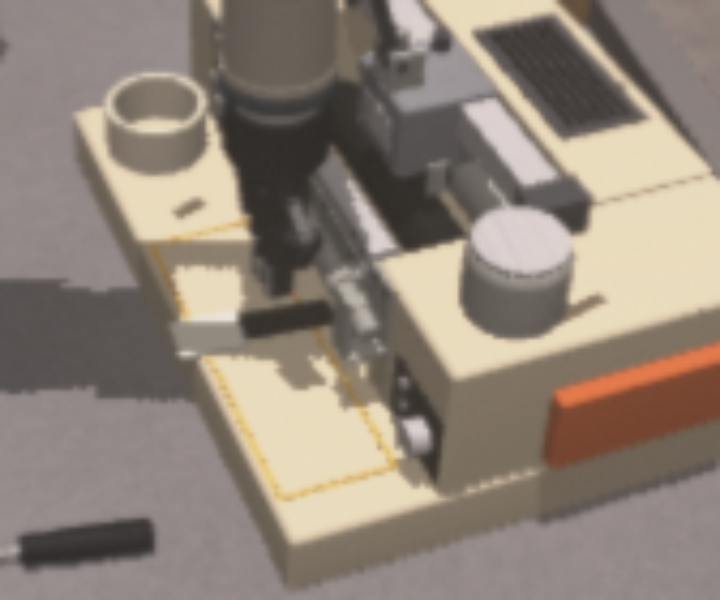

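Gripped at 18.4 mm. I'll lift about 9 mm to level.

Emit:
jog_arm(increments=[[[0,0,-3],0,10],[[0,0,-6],0,10],[[0,0,-9],0,10],[[0,0,-9],0,10]])

```text
time: 11.5
position: [0.5646, -0.0559, 0.1472]
tool_rot: [0.191, -3.135, 0.003]
contact_force: [0.1, -3.5, -6.4]
opening: 0.0184
```

Run:
```python
from h import *
im=eyes.snapshot("side"); cv2.imwrite("pics/s8.png",cv2.resize(im[150:290,210:378],(720,600)))
for q in ["bolt_knob"]:print([(round(d["confidence"],2),np.round(d["location"],3)) for d in spotter.tip_of("side",q)[:2]])
rows([])
```

```text
[(0.48, array([ 0.326, -0.384, -0.003]))]
[ 0.5646 -0.0559  0.1471] [-0.8 -2.3 -6.2] [-0.1   0.36  1.83 -0.    0.95 -1.79] 0.0183 11.6
```

View pics/s8.png

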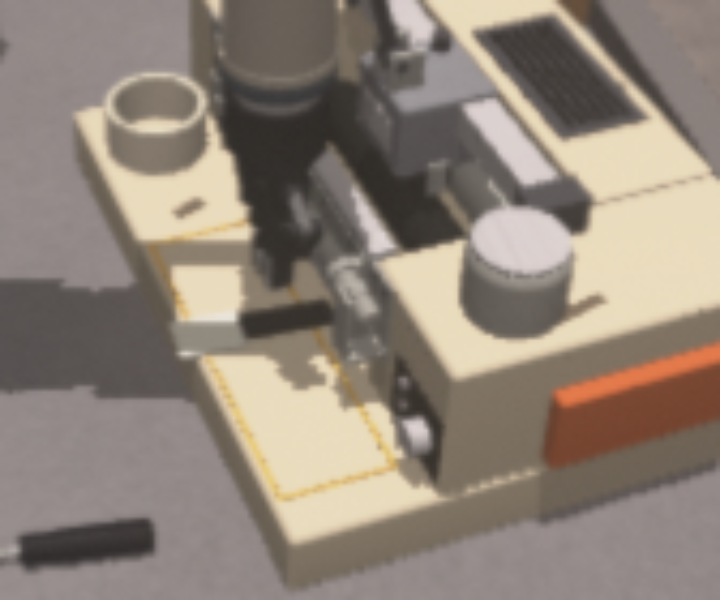

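The rod has visibly risen in the keeper, and the load is about 6 N. I'll draw it a little first and watch the force.

Emit:
jog_arm(increments=[[[0,3,0],0,10],[[0,6,0],0,10],[[0,10,0],0,10]])

```text
time: 11.98
position: [0.5631, -0.0457, 0.1469]
tool_rot: [0.191, -3.134, 0.002]
contact_force: [-0.7, -2.8, -6.2]
opening: 0.0179
```

Only about 3 N along the rod, so it's over the lip. I'll draw the rest.

Emit:
jog_arm(increments=[[[0,6,0],0,10],[[0,12,0],0,10],[[0,18,0],0,10],[[0,24,0],0,10],[[0,29,0],0,10],[[0,32,0],0,10],[[0,32,0],0,10]])

```text
time: 12.85
position: [0.5589, -0.0133, 0.1468]
tool_rot: [0.191, -3.133, 0.001]
contact_force: [-4.0, 0.6, -5.5]
opening: 0.0179
```

Run:
```python
from h import *
im=eyes.snapshot("side"); cv2.imwrite("pics/s9.png",cv2.resize(im[150:290,210:378],(720,600)))
for q in ["bolt_knob","gate_hinge"]:print([(round(d["confidence"],2),np.round(d["location"],3)) for d in spotter.tip_of("side",q)[:2]])
H=np.array([.5925,.212]); p=env.get_obs()["position"]
T=[]
for a in np.linspace(0,.345,9)[1:]:
    c,s=np.cos(-a),np.sin(-a); d=np.array([[c,-s],[s,c]])@(p[:2]-H)+H
    T.append((*d,p[2],a))
rows(T)
```

```text
[(0.55, array([ 0.56 , -0.013,  0.164]))]
[]
[9.4 2.8 0. ] 2.7
[18.7  6.   0. ] 5.2
[27.8  9.7  0.1] 7.7
[36.8 13.7  0.1] 10.1
[45.6 18.1  0.1] 12.6
[54.2 22.8  0.1] 15.1
[62.6 28.   0.1] 17.5
[70.7 33.4  0.1] 20.0
[ 0.5589 -0.0135  0.1468] [-4.3  2.1 -5.4] [-0.03  0.35  1.85 -0.    0.94 -1.72] 0.0181 13.0
```

View pics/s9.png

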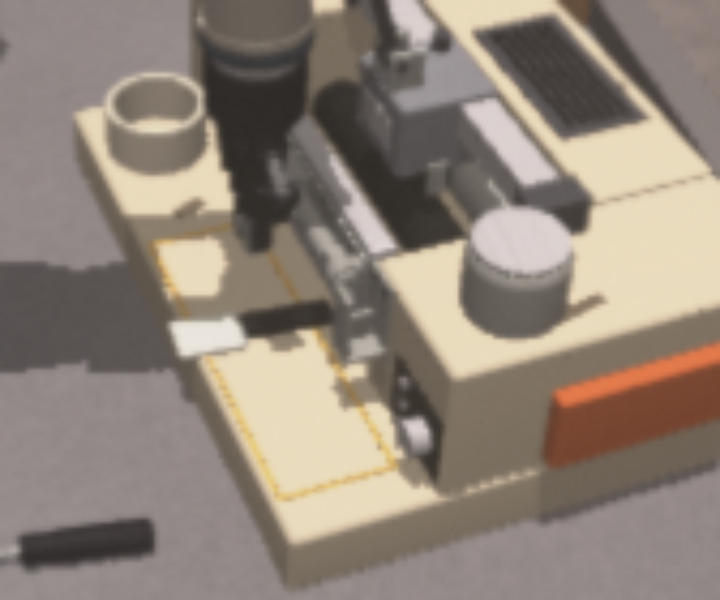

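The bolt is drawn 43 mm and its nose is clear of the keeper, with light forces. I'll swing the gate along its arc about the hinge.

Emit:
jog_arm(increments=[[[5,1,0],1,10],[[9,3,0],3,10],[[14,4,0],4,10],[[19,6,0],5,10],[[23,8,0],6.5,10],[[28,10,0],7.5,10]])

```text
time: 13.75
position: [0.5297, -0.0072, 0.1469]
tool_rot: [-0.017, -3.14, 0.002]
contact_force: [-0.0, -1.8, -6.2]
opening: 0.018
```

Run:
```python
from h import *
im=eyes.snapshot("side"); cv2.imwrite("pics/s10.png",cv2.resize(im[150:290,210:378],(720,600)))
for q in ["bolt_knob","gate_corner","latch_screw"]:print([(round(d["confidence"],2),np.round(d["location"],3)) for d in spotter.tip_of("side",q)[:2]])
H=np.array([.5925,.212]); p0=np.array([.5589,-.0134,.1469]);
T=[]
for a in np.linspace(0,.345,9)[4:]:
    c,s=np.cos(-a),np.sin(-a); d=np.array([[c,-s],[s,c]])@(p0[:2]-H)+H
    T.append((*d,p0[2],a))
rows(T)
```

```text
[(0.49, array([ 0.527, -0.004,  0.166]))]
[(0.71, array([ 0.588, -0.094,  0.184]))]
[(0.91, array([0.59 , 0.054, 0.164]))]
[ 9.2  2.7 -0. ] 2.6
[18.5  5.9 -0. ] 5.1
[27.6  9.5  0. ] 7.6
[36.6 13.5  0. ] 10.1
[45.4 17.9  0. ] 12.5
[ 0.5299 -0.0071  0.1469] [-0.7 -1.7 -6.7] [-0.02  0.31  1.91 -0.    0.92 -1.58] 0.0181 13.95
```

View pics/s10.png

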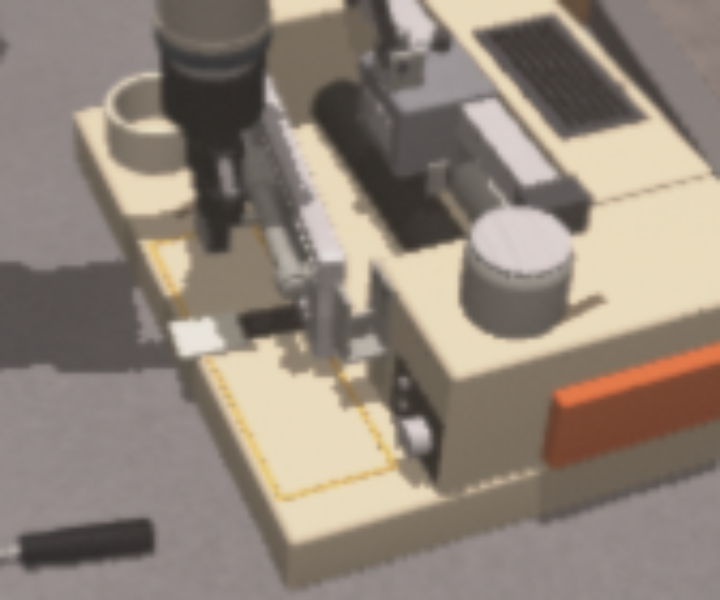

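The gate follows: its corner, near crop (325,260), has come out about 41 mm with light forces. I'll continue.

Emit:
jog_arm(increments=[[[5,1,0],1,10],[[9,3,0],2.5,10],[[14,4,0],4,10],[[18,6,0],5,10],[[23,8,0],6.5,10],[[28,10,0],7.5,10],[[32,12,0],9,10],[[37,14,0],10,10],[[41,16,0],11.5,10],[[45,18,0],12.5,10],[[45,18,0],12.5,10]])

```text
time: 15.32
position: [0.4848, 0.0115, 0.147]
tool_rot: [-0.357, -3.119, 0.002]
contact_force: [0.6, -0.7, -8.1]
opening: 0.0179
```

Run:
```python
from h import *
im=eyes.snapshot("side"); cv2.imwrite("pics/s11.png",cv2.resize(im[100:300,180:420],(720,600)))
for q in ["bolt_knob","gate_corner","latch_screw","lever_ball","gate_hinge"]:print(q,[(round(d["confidence"],2),np.round(d["location"],3)) for d in spotter.tip_of("side",q)[:2]])
im=eyes.snapshot("top");cv2.imwrite("pics/t11.png",im)
for q in ["gate_corner","lever_ball","gate_hinge","latch_screw"]:print(q,[(round(d["confidence"],2),np.round(d["location"],3)) for d in spotter.tip_of("top",q)[:2]])
rows([])
```

```text
bolt_knob [(0.49, array([0.485, 0.013, 0.165]))]
gate_corner [(0.6, array([ 0.522, -0.089,  0.186]))]
latch_screw [(0.58, array([0.483, 0.013, 0.166])), (0.39, array([0.524, 0.228, 0.06 ]))]
lever_ball [(0.49, array([0.665, 0.066, 0.327]))]
gate_hinge [(0.77, array([0.589, 0.21 , 0.166]))]
gate_corner [(0.71, array([ 0.7  ,  0.061, -0.006]))]
lever_ball [(0.38, array([0.667, 0.068, 0.331]))]
gate_hinge [(0.69, array([0.594, 0.207, 0.166]))]
latch_screw [(0.57, array([ 0.348, -0.166,  0.003]))]
[0.4852 0.0114 0.147 ] [ 1.3  0.5 -6.6] [ 0.02  0.24  2.   -0.    0.89 -1.32] 0.0182 15.875
```

View pics/s11.png

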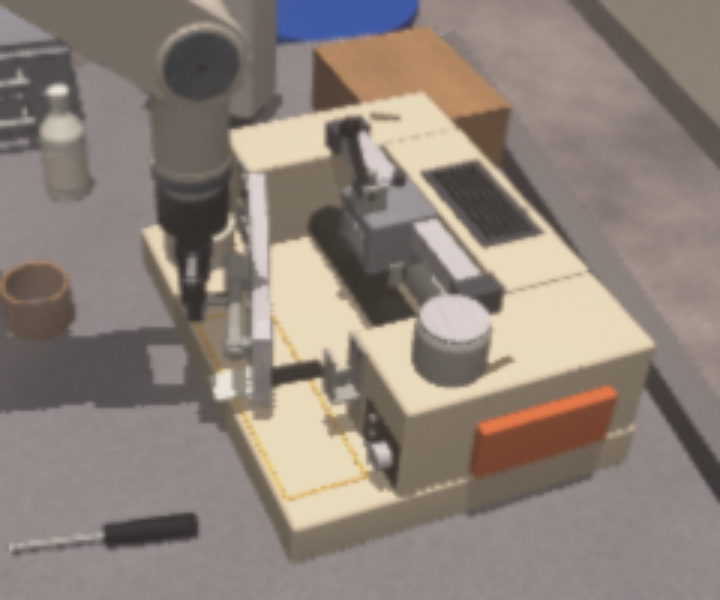

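View pics/t11.png

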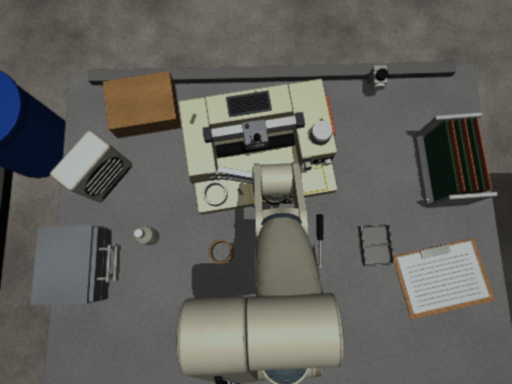

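The side picture shows:
- The gate stands ajar, its edge near (262,390), with the knob in the fingers near (200,300).
- The lever is up, with its ball near (345,130).
- The tin, scraper and screwdriver haven't moved.

In the top picture the tape roll (216,194), core, cleaner and tray are where they started. Handing in.

Run:
```python
from h import *
print(env.close_job()); rows([])
```

```text
the job is handed in; nothing more can be done
None
the job is handed in; nothing more can be done
```

I finished the job in the order asked and handed it in at about 15.9 s. No verdict was reported.

- **Lever:** The first grip slipped off the ball at about 0.66 rad. I then pushed with shut fingers, which briefly jammed at about 56 N. Following the ball's arc brought it to its stop. The last checks in both cameras put the ball at about 0.33 m, roughly 1.3 rad, after I had let go.
- **Bolt:** I lifted it about 9 mm to level, with the knob at about 0.165 m. I drew it back about 43 mm, with readings of only about 3 to 4 N besides the knob's weight.
- **Gate:** I swung it along its arc by about 0.345 rad. The side camera measured the free corner about 107 mm out, against about 103 mm from the arm's own movement. The fingers still hold the knob, and the last force was about 7 N, mostly the knob's weight.
- **Things lying about:** All looked unmoved in the last pictures, though the arm partly hid the tape roll in the side view.
- **Checks that failed:** The last top-camera reports for the gate corner and latch screw, and the last side-camera one for the latch screw, were clearly wrong. I ignored them, so the gate opening rests on the side camera and the arm position.

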